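# Turn the cell pack in its vise and hold the reader slide at the mark

### The arm

A 7-joint arm with a two-finger parallel gripper is mounted at the origin on the work surface. World frame = base frame: x ahead of the robot, y to its left, z up, the work surface at z = 0. Lengths are in m, angles in rad, forces in N, time in s.
With the tool pointing down it reaches from about 0.35 to 0.9 m from the base axis. Payload 8.1 kg.
Tool frame: the origin (TCP) lies on the centre line of the jaws, within the pads' length; the fingertips stand 19 mm ahead of it and the grasp point (between the pads) is the TCP (arm.tip_reach is the distance from the TCP to the fingertips, in m); z points along the fingers, y is the line along which they close (so a half turn about z gives the same grasp; the last joint's range is limited). The gripper opens to 92 mm and grips with 3 to 60 N. Pads are 19 mm wide; open, the fingers measure 130 mm over their backs; the gripper's body (75 mm by 190 mm) begins 47 mm behind the grasp point.
Start: joints at [-1.41, 0.434, 0.025, 1.573, -0.012, 1.134, -0.075], TCP at [0.163, 0.603, 0.246] pointing down, gripper open.
Joint ranges: [-2.62, 2.62], [-0.44, 2.09], [-1.27, 1.32], [0.08, 2.57], [-1.32, 4.46], [0.12, 2], [-2.74, 2.74]. Speed limits (rad/s): [2.22, 2.22, 3.01, 3.01, 3.14, 3.14, 3.14].

### API

Orientations are given as a rotation vector (axis times angle).
In Python, from cell import arm gives the robot as it stands.
- The arm moves only by the tool arm_command, never from a script. Its argument "targets" is a list that holds one entry, the list of rows, each a list of 6 numbers: the shift along the tool's x, y, z in m, then the turn, a rotation vector about the tool's x, y, z in rad. A call has 1 to 10 rows; each row shifts and turns the commanded pose from where the row before left it, along the tool's axes as they then stand; what a row does not reach is not made up. A row lasts 1/8 s, in which the tool goes at most 62.5 mm and 10.7 degrees, less where a joint would pass 70% of its speed; a pose out of reach is approached as far as the arm can. A call with a gripper value outside its range is refused whole. "jaw" is the finger opening in m, from 0 to 0.0918, set as the call begins (left out, the last holds). The fingers move at their own pace and stop on an object; "newtons" is the grip in N (left out, the last holds). Time passes only in rows, so rows that do not move let the fingers close. It gives the time, the measured TCP pose, the force, the opening and the grip force at its end, in the units of the state.
- arm.observe(): the state, without advancing time (a new reading comes with each control period).
- arm.get_image(name): name is "side" or "top" or "wrist"; returns a dict with "pixels" (420x560x3 uint8, red, green, blue), "z_map" (420x560 float32, m along the optical axis (not along the pixel's ray), 0 where there is no reading), "fx", "fy", "cx", "cy" (pixels), "xyz" and "rotation" of the camera in the world; the wrist camera has in their place "T_tool_cam" (4x4, takes a point from camera to tool coordinates, whose origin is the TCP and whose axes are the flange's). Camera axes: x right, y down, z forward; pixel columns grow to the right and rows downward; lengths in m; the calibration is good to about 2 mm. A picture is of the moment at which its call begins: read the wrist's pose just before it.
- arm.sign_off(): hands the job in; it is judged then, once.
The state is a dict: "clock": time; "joints": joint angles; "dq": joint speeds; "joint_efforts": joint torques, N m; "position": TCP position; "ee_rot": TCP orientation; "force": force on the tool from outside, world axes, zero at the start; "ft_torque": the same for the moment, N m; "width": opening from 0.0 (shut) to 1.0 (fully open); "gripper_force": force on a finger pad.
Only numpy, scipy, OpenCV 4.12 (cv2) and the standard library are available. Lean on these libraries where they do the work, as an engineer would, in place of code of your own. Each camera call takes 0.05 s, during which the arm holds its last target. There are 200 camera calls.

### The job

The cell pack stands in the slide-jaw vise with its circuit-board face hidden against the sliding jaw: open the jaw, turn the pack a quarter turn so that the board faces the reader slide, stand it upright, square and centred across the jaws, and push the jaw shut against it again. Then let go of the pack, pull the spring-return reader slide out by its post until its pointer is level with the mark clip on the scale bar, and finish while still holding it there, because it springs back when released. Leave everything else on the bench where it is.

Things in the scene. Friction and masses are not known exactly. Their poses are not given: they have to be found in the camera images.
- fixture: Fixed reader fixture, base plate 290 x 230 x 12 mm. Origin: bench height, middle of the vise; x away from the robot (within 0.3 rad), y from vise to reader. Vise floor z 14 mm; fixed jaw's clamping face at x +28, looking to -x; jaws span y -28 to 28, tops z 30. A turned pack against the fixed jaw has its centre at x 0; y 0 is centred. Plate: x -125 to 165, y -75 to 155.
- jaw (a joint): Sliding jaw of the vise: value = clear opening between the clamping faces in m (0 to 0.085). Opens towards the fixture's -x and stays where it is left (friction about 3 N). At the start 0.042 to 0.047, loosely around the pack's 40 mm side; shut against the turned pack it is 0.056.
- jaw_grip (a point): Point on the sliding jaw's upright grip post (black, 16 x 16 mm, top at fixture z 70 mm), on its axis at fixture y 0, z 54 mm; its fixture x = -0.017 m - joint value. Below z 30 mm is the jaw itself. Pinch from above.
- pack: Cell pack in the vise: block 56 (x) x 40 (y) x 60 (z) mm, about 290 g. Origin: centre of its underside. Its +y face carries the green board; a white connector (22 x 8, 6 mm high) on top stands along that edge. At the start +y looks to the fixture's -x, against the sliding jaw; at the end it must look to the fixture's +y. Grip across 56 or 40 mm, above the low jaws.
- pack_board (a point): Middle of the pack's board face (green board, brass pads): 20 mm to +y of the pack's axis, 30 mm above its underside.
- reader: Spring-return slide: grey carriage 34 x 36 mm at fixture y +100 mm, with a black reading head towards the vise (top z 33 mm, reaching to y 49 mm). Home at fixture x +85 mm; pulled out to the fixture's -x (towards the robot), travel 110 mm. Spring: 3.2 N at home plus 80 N/m (8 to 11 N at the mark). Origin on its axis, fixture z 16 mm; axes as the fixture's.
- reader_grip (a point): Point on the reader's upright grip post (black, 16 x 16 mm, top at fixture z 76 mm), on its axis at fixture y +100, z 59 mm; same fixture x as the pointer. Pinch from above; below z 33 mm is the carriage.
- reader_pointer (a point): Tip of the reader's thin steel pointer (2 mm wide), 30 mm to +y of the reader's axis, at fixture z 29 mm.
- mark_top (a point): The mark: middle of the near edge of the dark steel clip (8 mm along fixture x, 22 mm along y, top z 32 mm) straddling the scale bar beside the rail. It stays put; its place along the bar differs (fixture x -5 to +25 mm). The pointer is level with it when both have the same fixture x. Axes as the fixture's.
- spare_pack: a second pack of the same make (56 x 40 x 60 mm, 290 g), standing on the bench; not part of the job, leave it alone
- tape_roll: clear tape roll, 48 mm diameter, 18 mm high, lying on the fixture's base plate; leave it alone
- screwdriver: 170 mm screwdriver lying on the bench; leave it alone
- flux_bottle: small white bottle, 36 mm diameter, 75 mm high, on the bench; leave it alone
- wrench: 130 mm wrench lying on the bench; leave it alone
- spool: white flanged spool, 48 mm diameter, 32 mm high, on the bench; leave it alone

How it is judged:
By the outcome, as a careful person would: the job done as asked, in the order asked, and still so for the second after the job is handed in, while the arm keeps its last pose, push and grip.
It also fails if it takes over 72 s, if anything falls off the work surface, if the arm or the gripper's body presses on something with over 40 N, if the wrist force passes 120 N, or if a joint passes its speed limit or range.

## Working session

There is one attempt and no reset: what is moved stays moved. The work goes in short steps, Python scripts to look and compute and a tool call to move; the robot and the scene stay as the last step left them, time stands still between calls to the robot, and variables do not carry over. Pictures are saved under pics/ and viewed, at most 12 in all, crops included, and the job is handed in when it is done.

Besides the shell and the picture viewer there is one more tool, called as a command line: name --argument value ..., lists and objects as JSON in quotes. arm_command: Moves the arm, as the interface text tells. Its arguments: {"type":"object","properties":{"targets":{"type":"array","items":{"type":"array","items":{"type":"array","items":{"type":"number"}}}},"jaw":{"type":"number"},"newtons":{"type":"number"}},"required":["targets"]}

```bash
mkdir -p pics; ls; cat > h.py <<'E'
import numpy as np, cv2
from cell import arm
from scipy.spatial.transform import Rotation as R
def shot(n,f):
    s=arm.observe(); i=arm.get_image(n)
    cv2.imwrite(f'pics/{f}.png',i['pixels'][:,:,::-1])
    np.savez(f'pics/{f}.npz',p=np.array(s['position']),r=np.array(s['ee_rot']),**i)
    return i
def pts(f,uv=None):
    """world points of the whole image (HxWx3) or of pixel list"""
    d=np.load(f'pics/{f}.npz'); z=d['z_map']
    v,u=np.mgrid[0:z.shape[0],0:z.shape[1]]
    c=np.stack([(u-d['cx'])/d['fx']*z,(v-d['cy'])/d['fy']*z,z],-1)
    if 'T_tool_cam' in d:
        T=d['T_tool_cam']; c=c@T[:3,:3].T+T[:3,3]
        W=c@R.from_rotvec(d['r']).as_matrix().T+d['p'] if d['r'].shape==(3,) else None
    else:
        r=d['rotation']; r=r if r.shape==(3,3) else R.from_rotvec(r).as_matrix()
        W=c@r.T+d['xyz']
    return W if uv is None else np.array([W[b,a] for a,b in uv])
E
python3 - <<'E'
from h import *
s=arm.observe();print(s)
for n in('top','side'):
    i=shot(n,n+'0');print({k:v for k,v in i.items() if k not in('pixels','z_map')})
E
```

```text
pics
{'clock': 0.0, 'joints': array([-1.40960508,  0.43520068,  0.0249704 ,  1.57409462, -0.01157923,
        1.1339928 , -0.0751303 ]), 'dq': array([-0.00158293, -0.00067008,  0.00121948, -0.00089927,  0.00074147,
       -0.00099402,  0.00074195]), 'joint_efforts': array([-5.90979507e-04, -6.67846942e+01,  9.84579921e-01, -3.14454317e+01,
       -6.06160238e-02,  4.33460448e-02,  1.58605894e-04]), 'position': array([0.16289676, 0.60290247, 0.24495974]), 'ee_rot': array([-4.13294273e-01, -3.11424100e+00,  2.43495598e-03]), 'force': array([ 0.42196225,  0.05529137, -0.46141249]), 'ft_torque': array([-0.00266985, -0.00677808,  0.00232696]), 'gripper_force': 0.0, 'width': 0.9982047851184928}
{'fx': 448.2727501537603, 'fy': 448.2727501537603, 'cx': 277.68710905555554, 'cy': 208.52303046173577, 'xyz': array([0.47278693, 0.02281096, 0.7744408 ]), 'rotation': array([-2.1151946 ,  2.15856122, -0.20683366])}
{'fx': 398.3809296490731, 'fy': 398.3809296490731, 'cx': 277.27590136109495, 'cy': 212.04991576608813, 'xyz': array([0.2798245 , 0.35399087, 0.56546074]), 'rotation': array([-0.96564269,  2.52941296, -0.9808864 ])}
```

View pics/top0.png

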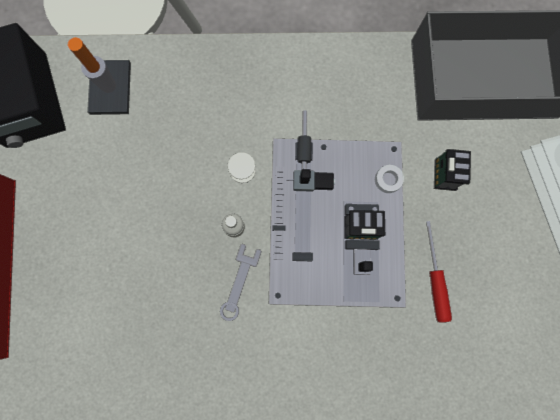

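View pics/side0.png

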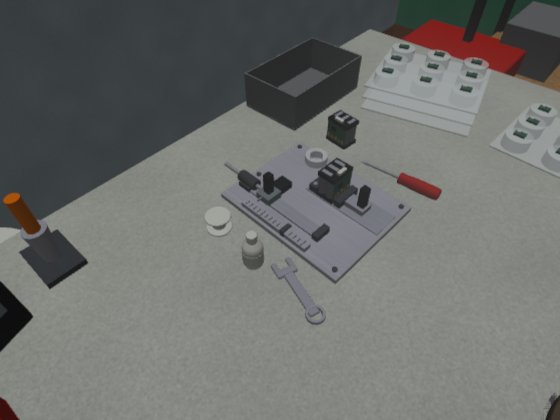

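The top view shows the plate corners at (275,139), (403,140), (405,306) and (269,304). The jaw post is at (366,266), the pack at (366,223), the reader post at (305,176) and the mark clip at (279,228). The tape roll is on the plate at (390,178), and the spare pack is off to the right at (455,168).

```bash
cat >> h.py <<'E'
def rect(W,zlo,zhi,box):
    """min-area rect of points in height band inside box (x0,x1,y0,y1)"""
    m=(W[...,2]>zlo)&(W[...,2]<zhi)&(W[...,0]>box[0])&(W[...,0]<box[1])&(W[...,1]>box[2])&(W[...,1]<box[3])
    p=W[m]; r=cv2.minAreaRect((p[:,:2]*1000).astype(np.float32)); return r,len(p),np.median(p,0)
E
python3 - <<'E'
from h import *
W=pts('top0')
for n,uv in dict(c1=(277,142),c2=(402,142),c3=(402,303),c4=(272,302),jaw=(366,266),pack=(366,223),rd=(305,175),clip=(279,228),bench=(200,300),plate=(330,270),tape=(390,168)).items(): print(n,pts('top0',[uv]).round(4))
b=pts('top0',[(330,270)])[0]
r=rect(W,b[2]-.004,b[2]+.004,(.3,.75,-.3,.15)); print(r)
print(rect(W,.068,.078,(.3,.75,-.3,.1)))
s=arm.observe(); print(R.from_rotvec(s['ee_rot']).as_matrix().round(3))
i=arm.get_image('wrist');print(i['T_tool_cam'].round(4),i['fx'])
E
```

```text
c1 [[0.7279 0.007  0.0128]]
c2 [[ 0.7282 -0.2194  0.0008]]
c3 [[ 0.4439 -0.196   0.0123]]
c4 [[0.4503 0.0212 0.0111]]
jaw [[ 0.504  -0.1269  0.0698]]
pack [[ 0.5712 -0.1296  0.0748]]
rd [[ 0.6512 -0.0356  0.0743]]
clip [[0.5721 0.0072 0.0289]]
bench [[0.456  0.1424 0.0018]]
plate [[ 0.5011 -0.0778  0.0122]]
tape [[ 0.6722 -0.1862  0.0301]]
(((572.8798828125, -97.44345092773438), (398.0800476074219, 318.04443359375), 87.33562469482422), 16993, array([ 0.56268622, -0.09297573,  0.01209173]))
(((594.0211791992188, -41.42152404785156), (246.49058532714844, 127.7642822265625), 71.15426635742188), 1120, array([ 0.5748413 , -0.12490968,  0.07405814]))
[[-0.965  0.261 -0.   ]
 [ 0.261  0.965 -0.001]
 [-0.    -0.001 -1.   ]]
[[-1.000e-04 -9.567e-01 -2.910e-01  7.890e-02]
 [ 1.000e+00  4.000e-04 -1.900e-03 -5.000e-04]
 [ 1.900e-03 -2.910e-01  9.567e-01 -1.386e-01]
 [ 0.000e+00  0.000e+00  0.000e+00  1.000e+00]] 324.9433779476009
```

arm_command --targets '[[[-0.057, 0, 0, 0, 0, 0.0913], [-0.057, 0, 0, 0, 0, 0.0913], [-0.057, 0, 0, 0, 0, 0.0913], [-0.057, 0, 0, 0, 0, 0.0913], [-0.057, 0, 0, 0, 0, 0.0913], [-0.057, 0, 0, 0, 0, 0.0913], [-0.057, 0, 0, 0, 0, 0.0913], [-0.057, 0, 0, 0, 0, 0.0913]]]'

```text
clock: 1.15
position: [0.5364, 0.3562, 0.2454]
ee_rot: [-1.502, -2.759, 0.0]
force: [-0.4, 0.8, 0.6]
width: 1.005
gripper_force: 0.0
```

arm_command --targets '[[[-0.057, 0, 0, 0, 0, 0.0913], [-0.057, 0, 0, 0, 0, 0.0913], [-0.057, 0, 0, 0, 0, 0.0913], [-0.057, 0, 0, 0, 0, 0.0913], [-0.057, 0, 0, 0, 0, 0.0913], [-0.057, 0, 0, 0, 0, 0.0913], [-0.057, 0, 0, 0, 0, 0.0913], [-0.057, 0, 0, 0, 0, 0.0913]]]'

```text
clock: 2.15
position: [0.6486, -0.0755, 0.2454]
ee_rot: [-2.388, -2.041, 0.0]
force: [0.4, 0.5, -0.2]
width: 0.999
gripper_force: 0.0
```

arm_command --targets '[[[0, 0, 0, 0, 0, 0.18], [0, 0, 0, 0, 0, 0.18], [0, 0, 0, 0, 0, 0.18], [0, 0, 0, 0, 0, 0.18], [0, 0, 0, 0, 0, 0.18], [0, 0, 0, 0, 0, 0.18], [0, 0, 0, 0, 0, 0.18], [0, 0, 0, 0, 0, 0.18], [0, 0, 0, 0, 0, 0]]]'

```text
clock: 3.28
position: [0.6485, -0.0735, 0.2452]
ee_rot: [3.141, -0.034, -0.001]
force: [0.6, 1.0, -0.3]
width: 1.003
gripper_force: 0.0
```

```bash
python3 - <<'E'
from h import *
shot('wrist','w1')
E
```

```text
(no output)
```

View pics/w1.png

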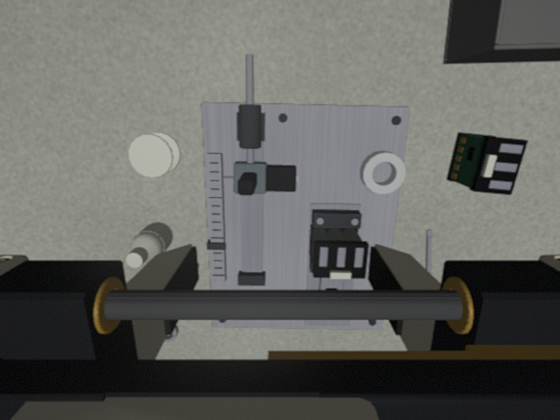

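The wrist view shows the plate's far corners at (203,102) and (409,106). The reader post is at (250,180), the clip at (216,245) and the pack top at (338,250), with its white connector toward the robot. Next I fit the fixture pose.

```bash
cat >> h.py <<'E'
def fix(P,F):
    """world -> fixture mm; F=(x,y,yaw)"""
    c,s=np.cos(F[2]),np.sin(F[2]); q=np.array(P,float).copy(); d=q[...,:2]-F[:2]
    q[...,0]=c*d[...,0]+s*d[...,1]; q[...,1]=-s*d[...,0]+c*d[...,1]; return q*1000
def unfix(p,F):
    c,s=np.cos(F[2]),np.sin(F[2]); x,y=p[0]/1000,p[1]/1000
    return np.array([F[0]+c*x-s*y,F[1]+s*x+c*y])
E
python3 - <<'E'
from h import *
from scipy.optimize import least_squares
W=pts('w1')
bz=np.median(W[40:90,300:400,2]); pz=np.median(W[200:230,270:300,2]); print('bench',bz,'plate',pz)
mid=(bz+pz)/2
ok=lambda p:p[2]>mid
T=[];L=[];Rr=[]
for u in list(range(210,240,2))+list(range(270,400,3)):
    c=[v for v in range(80,140) if W[v,u,2]>mid and W[v+3,u,2]>mid]; T.append((W[c[0],u]+0)[:2])
for v in range(115,235,3):
    c=[u for u in range(185,240) if W[v,u,2]>mid and W[v,u+3,2]>mid]; L.append(W[v,c[0]][:2])
    c=[u for u in range(425,370,-1) if W[v,u,2]>mid and W[v,u-3,2]>mid]; Rr.append(W[v,c[0]][:2])
T,L,Rr=map(np.array,(T,L,Rr))
def f(F):
    t,l,r=(fix(np.c_[a,np.zeros(len(a))],F) for a in(T,L,Rr))
    return np.r_[t[:,0]-165,l[:,1]-155,r[:,1]+75]
s=least_squares(f,[.57,-.12,0],loss='soft_l1',x_scale=[.01,.01,.01]);F=s.x;print(F.round(4),np.abs(s.fun).mean())
n=len(T);print(f(F)[:n].std(),np.median(f(F)[n:n+len(L)]),np.median(f(F)[n+len(L):]))
Wf=fix(W,F)
# posts/pack tops
def med(lo,hi,b,n):
    m=(Wf[...,2]>lo)&(Wf[...,2]<hi)&(Wf[...,0]>b[0])&(Wf[...,0]<b[1])&(Wf[...,1]>b[2])&(Wf[...,1]<b[3])
    p=Wf[m];
    if len(p): print(n,len(p),p.min(0).round(1),p.max(0).round(1),cv2.minAreaRect(p[:,:2].astype(np.float32)))
med(69,82,(70,110,80,120),'rpost');med(71,78,(-40,60,-50,50),'pack');med(76,90,(-40,60,-50,50),'conn');med(64,74,(-90,-40,-20,20),'jpost')
med(24,38,(-10,45,112,150),'clip');med(24,40,(20,60,-40,40),'fixedjaw')
E
```

```text
bench -0.00031333399055091804 plate 0.011712397702542746
[ 0.5643 -0.1332 -0.0443] 0.9787465224153051
0.6436073651519365 -1.128749492419658 1.0115952759553792
rpost 263 [78.4 91.8 69.1] [ 93.8 107.7  77.3] ((86.09422302246094, 99.71891021728516), (15.854087829589844, 15.428295135498047), 89.53681945800781)
pack 1742 [-11.9 -27.1  71. ] [28.8 29.  77.7] ((8.505561828613281, 0.9588127136230469), (56.118682861328125, 40.70119857788086), 89.86053466796875)
conn 173 [ -9.3 -14.8  76. ] [22.8 12.  81.3] ((3.869539260864258, -2.4200172424316406), (22.04306411743164, 33.84442138671875), 70.07220458984375)
clip 139 [ -1.9 129.8  24.3] [ 11.8 149.9  31.1] ((5.11815881729126, 139.79933166503906), (13.69058895111084, 20.04383659362793), 1.3458598852157593)
fixedjaw 1008 [ 20.1 -28.5  24. ] [47.  28.9 39.9] ((33.52296447753906, 0.22830581665039062), (26.923357009887695, 57.440467834472656), 0.05820619687438011)
```

```bash
python3 -c "
import cv2
a=cv2.imread('pics/w1.png')[90:330,190:420];b=cv2.imread('pics/top0.png')[130:315,260:415]
cv2.imwrite('pics/c1.png',cv2.resize(a,None,fx=2.4,fy=2.4,interpolation=2))"
```

```text
(no output)
```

View pics/c1.png

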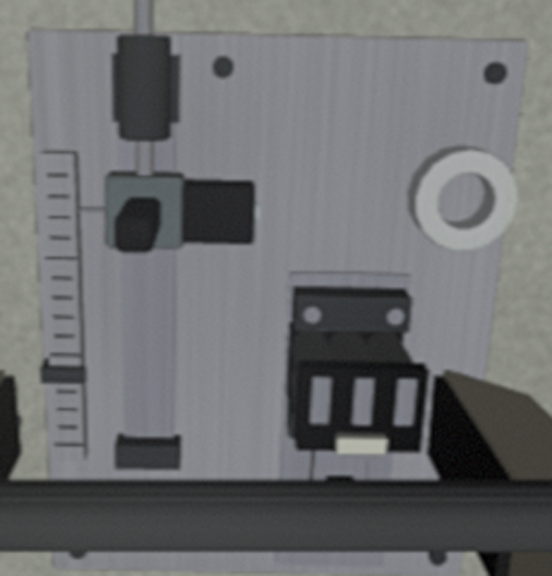

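The fixture fits at about (0.565, -0.133), yaw -0.044, and the posts and fixed jaw agree to about 1 mm. I'll go to the jaw post now.

arm_command --targets '[[[0, 0, 0, 0, 0, 0.0227], [-0.0473, 0.0211, 0.01, 0, 0, 0], [-0.0473, 0.0211, 0.02, 0, 0, 0], [-0.0472, 0.0211, 0.02, 0, 0, 0], [0, 0, 0.045, 0, 0, 0], [0, 0, 0.045, 0, 0, 0], [0, 0, 0.03, 0, 0, 0], [0, 0, 0.021, 0, 0, 0], [0, 0, 0, 0, 0, 0], [0, 0, 0, 0, 0, 0]]]' --jaw 0.05

```text
clock: 4.58
position: [0.5046, -0.1309, 0.0556]
ee_rot: [3.141, -0.071, 0.002]
force: [0.5, 0.5, 0.2]
width: 0.547
gripper_force: 0.0
```

arm_command --targets '[[[0, 0, 0, 0, 0, 0], [0, 0, 0, 0, 0, 0], [0, 0, 0, 0, 0, 0], [0, 0, 0, 0, 0, 0], [0, 0, 0, 0, 0, 0]]]' --jaw 0.0 --newtons 25

```text
clock: 5.2
position: [0.5042, -0.1302, 0.0548]
ee_rot: [-3.14, 0.071, -0.0]
force: [-1.2, 1.8, 3.1]
width: 0.174
gripper_force: 25.0
```

arm_command --targets '[[[-0.008, 0, 0, 0, 0, 0], [-0.01, 0, 0, 0, 0, 0], [-0.01, 0, 0, 0, 0, 0], [-0.008, 0, 0, 0, 0, 0], [-0.002, 0, 0, 0, 0, 0], [0, 0, 0, 0, 0, 0], [0, 0, 0, 0, 0, 0]]]'

```text
clock: 6.08
position: [0.4655, -0.1286, 0.0548]
ee_rot: [-3.14, 0.072, 0.002]
force: [-1.0, 4.4, 9.3]
width: 0.179
gripper_force: 25.0
```

arm_command --targets '[[[0, 0, 0, 0, 0, 0], [0, 0, 0, 0, 0, 0], [0, 0, 0, 0, 0, 0], [0, 0, -0.03, 0, 0, 0], [0, 0, -0.05, 0, 0, 0], [0, 0, -0.05, 0, 0, 0], [0, 0, 0, 0, 0, 0]]]' --jaw 0.05

```text
clock: 6.95
position: [0.4679, -0.1296, 0.1875]
ee_rot: [3.141, -0.072, 0.009]
force: [1.1, 0.6, -0.3]
width: 0.543
gripper_force: 0.0
```

arm_command --targets '[[[0, 0, 0, 0, 0, -0.1747], [0, 0, 0, 0, 0, -0.1747], [0, 0, 0, 0, 0, -0.1747], [0, 0, 0, 0, 0, -0.1747], [0, 0, 0, 0, 0, -0.1747], [0, 0, 0, 0, 0, -0.1747], [0, 0, 0, 0, 0, -0.1747], [0, 0, 0, 0, 0, -0.1747], [0, 0, 0, 0, 0, -0.1747]]]' --jaw 0.07

```text
clock: 8.07
position: [0.4654, -0.1286, 0.1837]
ee_rot: [-2.263, -2.177, 0.002]
force: [-0.2, -0.1, 0.2]
width: 0.76
gripper_force: 0.0
```

arm_command --targets '[[[0.0012, 0.035, 0, 0, 0, 0], [0, 0.04, 0, 0, 0, 0], [0, 0.03, 0, 0, 0, 0], [0, 0, 0.03, 0, 0, 0], [0, 0, 0.02, 0, 0, 0], [0, 0, 0, 0, 0, 0], [0, 0, 0, 0, 0, 0]]]'

```text
clock: 8.95
position: [0.5711, -0.1325, 0.1349]
ee_rot: [-2.27, -2.171, 0.0]
force: [-0.3, -0.6, -0.3]
width: 0.761
gripper_force: 0.0
```

```bash
python3 - <<'E'
from h import *
F=(.565,-.1332,-.0443)
s=arm.observe(); M=R.from_rotvec(s['ee_rot']).as_matrix()
print(fix(s['position'],F),'tool y az-F',np.arctan2(M[1,1],M[0,1])-F[2], M[:,2])
shot('wrist','w2')
E
```

```text
[  6.07975781   1.00149845 134.88383018] tool y az-F -0.0003039572168941143 [-8.44568544e-05  2.33243020e-05 -9.99999996e-01]
```

View pics/w2.png

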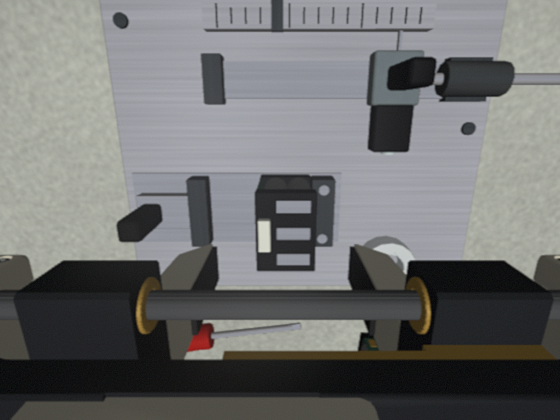

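The jaw is open, with its edge at column 210 and the pack's left edge at 257. The pack is still standing against the fixed jaw. The clip is at (277,14), left edge at column 271, and the pointer at (399,40). I'll measure these from this frame.

```bash
python3 - <<'E'
from h import *
F=(.565,-.1332,-.0443)
Wf=fix(pts('w2'),F)
def med(lo,hi,b,n):
    m=(Wf[...,2]>lo)&(Wf[...,2]<hi)&(Wf[...,0]>b[0])&(Wf[...,0]<b[1])&(Wf[...,1]>b[2])&(Wf[...,1]<b[3])
    p=Wf[m];
    if len(p): print(n,len(p),p.min(0).round(1),p.max(0).round(1),cv2.minAreaRect(p[:,:2].astype(np.float32)))
med(71,77,(-40,60,-50,50),'pack');med(69,82,(70,110,80,120),'rpost');med(29,35,(-20,45,122,150),'clip')
med(27,35,(-80,-40,-35,35),'sjaw');med(64,80,(-130,-80,-20,20),'jpost');med(26,31.5,(70,100,119,131),'ptr')
im=np.load('pics/w2.npz')['pixels']
print(im[14,262:294].mean(1).astype(int)); print(Wf[14,[268,271,277,283,287]].round(1))
print(im[40,390:408].mean(1).astype(int)); print(Wf[40,395:403].round(1))
E
```

```text
pack 4385 [-13.  -27.2  71. ] [27.1 29.  76.9] ((7.062716484069824, 0.9200286865234375), (40.092262268066406, 56.224449157714844), 0.054177895188331604)
rpost 858 [76.3 91.5 69. ] [ 92.1 107.   77.1] ((84.23747253417969, 99.2475814819336), (15.79062271118164, 15.47482681274414), 0.11014316231012344)
clip 275 [ -2.2 129.6  29. ] [  5.2 147.4  31.8] ((1.5276618003845215, 138.47021484375), (17.84173011779785, 7.396002292633057), 89.88642883300781)
sjaw 1316 [-79.7 -28.6  27. ] [-54.1  27.5  31.9] ((-66.89073181152344, -0.4876823425292969), (56.161102294921875, 25.47698974609375), 89.52595520019531)
jpost 563 [-107.1   -7.7   64.1] [-90.6   7.8  71.8] ((-98.85276794433594, 0.03114175796508789), (16.405963897705078, 15.57359504699707), 1.404283046722412)
ptr 79 [ 83.2 119.   26.1] [ 85.9 129.6  31.5] ((84.43994903564453, 124.31734466552734), (10.705432891845703, 2.434628486633301), 86.85564422607422)
[157 158 156 158 155 158 158 158 145 110  72  64  64  64  65  66  68  70
  66  67  86 130 154 158 158 153 121  86 121 153 157 157]
[[ -4.4 140.9  22.4]
 [ -2.1 139.4  28.5]
 [  1.9 138.9  30.6]
 [  5.9 141.2  21.1]
 [  8.6 141.   21.9]]
[158 155 156 157 156 157 144 108  83 118 145 151 154 157 159 155 156 157]
[[ 87.2 126.6  12.1]
 [ 87.9 126.6  12.2]
 [ 83.9 123.9  27.2]
 [ 83.7 123.4  29.8]
 [ 84.1 123.3  30.7]
 [ 85.1 123.4  29.9]
 [ 85.5 123.3  30.5]
 [ 92.4 126.7  11.8]]
```

arm_command --targets '[[[0, 0.0015, 0.04, 0, 0, 0], [0, 0, 0.03, 0, 0, 0], [0, 0, 0.008, 0, 0, 0], [0, 0, 0, 0, 0, 0], [0, 0, 0, 0, 0, 0]]]'

```text
clock: 9.62
position: [0.5735, -0.1326, 0.0581]
ee_rot: [2.269, 2.17, 0.002]
force: [0.2, -0.1, 0.4]
width: 0.759
gripper_force: 0.0
```

arm_command --targets '[[[0, 0, 0, 0, 0, 0], [0, 0, 0, 0, 0, 0], [0, 0, 0, 0, 0, 0], [0, 0, 0, 0, 0, 0], [0, 0, 0, 0, 0, 0]]]' --jaw 0.02 --newtons 25

```text
clock: 10.25
position: [0.5727, -0.1323, 0.0569]
ee_rot: [2.27, 2.172, 0.0]
force: [-0.2, 1.4, 3.0]
width: 0.434
gripper_force: 25.0
```

arm_command --targets '[[[0, 0, -0.005, 0, 0, 0], [0, -0.006, -0.005, 0, 0, 0], [0, 0, -0.015, 0, 0, 0], [0, 0, -0.015, 0, 0, 0], [0, 0, 0, 0, 0, 0], [0, 0, 0, 0, 0, 0]]]'

```text
clock: 11.0
position: [0.5667, -0.1319, 0.0968]
ee_rot: [2.27, 2.172, 0.0]
force: [-0.2, 0.2, -3.3]
width: 0.434
gripper_force: 25.0
```

arm_command --targets '[[[0, 0, 0, 0, 0, 0.1745], [0, 0, 0, 0, 0, 0.1745], [0, 0, 0, 0, 0, 0.1745], [0, 0, 0, 0, 0, 0.1745], [0, 0, 0, 0, 0, 0.1745], [0, 0, 0, 0, 0, 0.1745], [0, 0, 0, 0, 0, 0.1745], [0, 0, 0, 0, 0, 0.1745], [0, 0, 0, 0, 0, 0.1745], [0, 0, 0, 0, 0, 0]]]'

```text
clock: 12.25
position: [0.5663, -0.1318, 0.096]
ee_rot: [3.14, -0.067, -0.002]
force: [0.2, 0.7, -2.7]
width: 0.436
gripper_force: 25.0
```

```bash
python3 - <<'E'
from h import *
F=(.565,-.1332,-.0443)
s=arm.observe(); M=R.from_rotvec(s['ee_rot']).as_matrix()
print(fix(s['position'],F),'tool x az-F',np.arctan2(M[1,0],M[0,0])-F[2], M[:,2])
shot('wrist','w3')
Wf=fix(pts('w3'),F)
def med(lo,hi,b,n):
    m=(Wf[...,2]>lo)&(Wf[...,2]<hi)&(Wf[...,0]>b[0])&(Wf[...,0]<b[1])&(Wf[...,1]>b[2])&(Wf[...,1]<b[3])
    p=Wf[m];
    if len(p): print(n,len(p),p.min(0).round(1),p.max(0).round(1),cv2.minAreaRect(p[:,:2].astype(np.float32)))
med(110,117,(-60,60,-50,50),'pack');med(25,35,(30,60,-40,40),'fjaw');med(69,82,(70,110,80,120),'rpost')
E
```

```text
[ 1.2406125   1.50518889 95.97900444] tool x az-F 0.0017542979269747003 [-1.41743883e-03 -5.77040854e-04 -9.99998829e-01]
pack 7843 [-26.3 -29.9 110. ] [ 29.9  32.1 117. ] ((2.2974720001220703, 1.3705806732177734), (61.93292236328125, 55.878578186035156), 88.31226348876953)
fjaw 2222 [ 30. -28.  25.] [46.3 27.9 34.1] ((38.141387939453125, -0.090484619140625), (55.9040641784668, 16.268640518188477), 89.94629669189453)
rpost 1332 [77.3 90.6 69.1] [ 93.1 107.1  77.4] ((85.22710418701172, 98.88557434082031), (16.4992618560791, 15.749526023864746), 89.8506088256836)
```

View pics/w3.png

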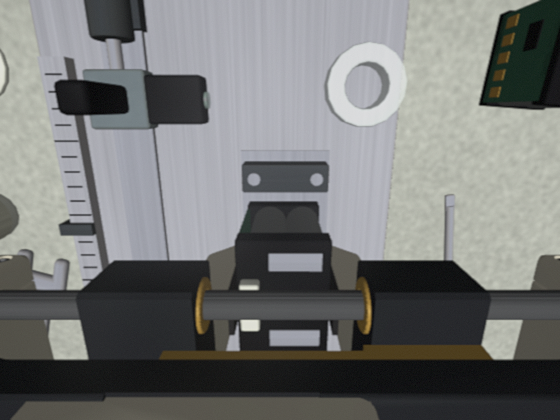

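The pack is turned. The connector at (249,305) is on its left side, which is fixture +y, facing the reader. I'll lower it 4 mm short of the fixed jaw.

arm_command --targets '[[[-0.006, 0.0017, 0, 0, 0, 0.0018], [0, 0, 0, 0, 0, 0], [0, 0, 0.012, 0, 0, 0], [0, 0, 0.012, 0, 0, 0], [0, 0, 0.008, 0, 0, 0], [0, 0, 0.004, 0, 0, 0], [0, 0, 0.003, 0, 0, 0], [0, 0, 0, 0, 0, 0], [0, 0, 0, 0, 0, 0]]]'

```text
clock: 13.42
position: [0.5607, -0.1336, 0.058]
ee_rot: [3.141, -0.072, 0.001]
force: [0.4, 0.7, -2.9]
width: 0.439
gripper_force: 25.0
```

```bash
python3 - <<'E'
from h import *
F=(.565,-.1332,-.0443)
s=arm.observe(); M=R.from_rotvec(s['ee_rot']).as_matrix()
print(fix(s['position'],F),'tool x az-F',np.arctan2(M[1,0],M[0,0])-F[2], M[:,2],s['force'])
E
```

```text
[-4.2433271  -0.54796398 57.96564258] tool x az-F -0.0014920465697546847 [ 4.74360585e-04 -5.19139473e-05 -9.99999886e-01] [ 0.41792914  0.65043665 -2.90903648]
```

arm_command --targets '[[[0, -0.0003, 0.001, 0, 0, 0], [0, 0, 0.0005, 0, 0, 0], [0, 0, 0, 0, 0, 0]]]'

```text
clock: 13.8
position: [0.5608, -0.1332, 0.0568]
ee_rot: [-3.14, 0.072, -0.001]
force: [-2.7, 0.8, 6.0]
width: 0.434
gripper_force: 25.0
```

arm_command --targets '[[[0, 0, 0, 0, 0, 0], [0, 0, 0, 0, 0, 0], [0, 0, 0, 0, 0, 0], [0, 0, 0, 0, 0, 0]]]' --jaw 0.07

```text
clock: 14.3
position: [0.5606, -0.1332, 0.0562]
ee_rot: [3.141, -0.072, 0.0]
force: [0.4, -0.1, -0.3]
width: 0.754
gripper_force: 0.0
```

arm_command --targets '[[[0, 0, -0.03, 0, 0, 0], [0, 0, -0.05, 0, 0, 0], [0, 0, -0.02, 0, 0, 0], [-0.035, 0, 0, 0, 0, 0], [-0.035, 0, 0, 0, 0, 0], [-0.024, 0, 0, 0, 0, 0], [0, 0, 0.05, 0, 0, 0], [0, 0, 0.036, 0, 0, 0], [0, 0, 0.016, 0, 0, 0], [0, 0, 0, 0, 0, 0]]]' --jaw 0.07

```text
clock: 15.55
position: [0.4662, -0.129, 0.0538]
ee_rot: [3.141, -0.073, -0.002]
force: [0.1, 0.3, 0.5]
width: 0.761
gripper_force: 0.0
```

arm_command --targets '[[[0, 0, 0, 0, 0, 0], [0, 0, 0, 0, 0, 0], [0, 0, 0, 0, 0, 0], [0, 0, 0, 0, 0, 0], [0, 0, 0, 0, 0, 0], [0, 0, 0, 0, 0, 0]]]' --jaw 0.0 --newtons 30

```text
clock: 16.3
position: [0.4667, -0.1285, 0.0542]
ee_rot: [-3.14, 0.072, 0.0]
force: [-0.1, -0.0, 4.4]
width: 0.171
gripper_force: 30.0
```

arm_command --targets '[[[0.006, 0, 0, 0, 0, 0], [0.006, 0, 0, 0, 0, 0], [0.004, 0, 0, 0, 0, 0], [0.003, 0, 0, 0, 0, 0], [0, 0, 0, 0, 0, 0], [0, 0, 0, 0, 0, 0]]]'

```text
clock: 17.05
position: [0.4856, -0.1295, 0.0542]
ee_rot: [-3.14, 0.072, 0.0]
force: [-0.4, 2.9, 4.1]
width: 0.172
gripper_force: 30.0
```

arm_command --targets '[[[0.002, 0, 0, 0, 0, 0], [0.002, 0, 0, 0, 0, 0], [0.001, 0, 0, 0, 0, 0], [0.001, 0, 0, 0, 0, 0], [0, 0, 0, 0, 0, 0]]]'

```text
clock: 17.68
position: [0.4909, -0.1297, 0.0542]
ee_rot: [-3.14, 0.072, 0.002]
force: [-4.5, 3.4, 7.9]
width: 0.17
gripper_force: 30.0
```

arm_command --targets '[[[0.001, 0, 0, 0, 0, 0], [0, 0, 0, 0, 0, 0]]]'

```text
clock: 17.92
position: [0.4918, -0.1298, 0.0542]
ee_rot: [-3.14, 0.072, 0.002]
force: [-4.3, 3.8, 7.5]
width: 0.174
gripper_force: 30.0
```

arm_command --targets '[[[0.001, 0, 0, 0, 0, 0], [0, 0, 0, 0, 0, 0]]]'

```text
clock: 18.18
position: [0.4926, -0.1298, 0.0542]
ee_rot: [-3.14, 0.072, 0.002]
force: [-5.6, 4.2, 9.2]
width: 0.174
gripper_force: 30.0
```

arm_command --targets '[[[0.001, 0, 0, 0, 0, 0], [0, 0, 0, 0, 0, 0]]]'

```text
clock: 18.42
position: [0.4927, -0.1298, 0.0542]
ee_rot: [-3.139, 0.073, 0.005]
force: [-9.6, 3.6, 13.4]
width: 0.175
gripper_force: 30.0
```

arm_command --targets '[[[0.0015, 0, 0, 0, 0, 0], [0, 0, 0, 0, 0, 0], [0, 0, 0, 0, 0, 0]]]'

```text
clock: 18.8
position: [0.4928, -0.1298, 0.0542]
ee_rot: [-3.138, 0.073, 0.008]
force: [-14.2, 4.3, 19.6]
width: 0.173
gripper_force: 30.0
```

arm_command --targets '[[[0, 0, 0, 0, 0, 0], [0, 0, 0, 0, 0, 0], [0, 0, 0, 0, 0, 0], [0, 0, 0, 0, 0, 0], [0, 0, -0.04, 0, 0, 0], [0, 0, -0.05, 0, 0, 0], [0, 0, -0.03, 0, 0, 0], [0.05, -0.03, 0, 0, 0, 0], [0.05, -0.03, 0, 0, 0, 0], [0, 0, 0, 0, 0, 0]]]' --jaw 0.05

```text
clock: 20.05
position: [0.6023, -0.0712, 0.1734]
ee_rot: [3.141, -0.061, 0.001]
force: [-0.6, -0.7, -0.3]
width: 0.543
gripper_force: 0.0
```

```bash
python3 - <<'E'
from h import *
F=(.565,-.1332,-.0443)
s=arm.observe(); M=R.from_rotvec(s['ee_rot']).as_matrix()
print(fix(s['position'],F),'tool x az-F',np.arctan2(M[1,0],M[0,0])-F[2])
shot('wrist','w4')
Wf=fix(pts('w4'),F)
def med(lo,hi,b,n):
    m=(Wf[...,2]>lo)&(Wf[...,2]<hi)&(Wf[...,0]>b[0])&(Wf[...,0]<b[1])&(Wf[...,1]>b[2])&(Wf[...,1]<b[3])
    p=Wf[m];
    if len(p): print(n,len(p),p.min(0).round(1),p.max(0).round(1),cv2.minAreaRect(p[:,:2].astype(np.float32)))
med(71,77,(-45,45,-50,50),'pack');med(77.5,83,(-45,45,-50,50),'conn');med(25,35,(30,60,-40,40),'fjaw');med(25,35,(-70,-25,-40,40),'sjaw');med(69,82,(70,110,80,120),'rpost');med(64,80,(-100,-50,-20,20),'jpost');med(29,35,(-20,45,122,150),'clip')
E
```

```text
[ 34.49027844  63.63896514 173.36679389] tool x az-F 0.005306113141640374
pack 1518 [ -5.  -20.5  71. ] [28.5 19.6 76.8] ((11.733634948730469, -0.49935340881347656), (40.22792434692383, 33.4525032043457), 89.67726135253906)
conn 13 [ 9.6  9.6 77.5] [11.4 14.9 80.9] ((10.910164833068848, 12.102191925048828), (5.397561550140381, 1.6802383661270142), 75.59944915771484)
fjaw 1156 [ 30.  -28.   25.1] [46.2 27.9 33.4] ((38.083885192871094, -0.08511161804199219), (55.884403228759766, 16.17490005493164), 89.8697280883789)
sjaw 163 [-42.4  18.1  25. ] [-25.7  27.9  31.8] ((-34.03905487060547, 23.011734008789062), (9.64623737335205, 16.739625930786133), 88.90309143066406)
rpost 481 [77.4 91.6 69. ] [ 92.9 107.8  77.6] ((85.21763610839844, 99.69003295898438), (16.08795738220215, 15.328923225402832), 88.89917755126953)
jpost 6 [-79.6   4.4  68.8] [-78.6   7.1  70.2] ((-79.01201629638672, 5.773705959320068), (2.6252214908599854, 0.974593997001648), 76.3614730834961)
clip 147 [ -2.1 129.7  29. ] [  6.3 149.9  31.6] ((2.0710394382476807, 139.79888916015625), (8.328390121459961, 20.15366554260254), 0.5725794434547424)
```

View pics/w4.png

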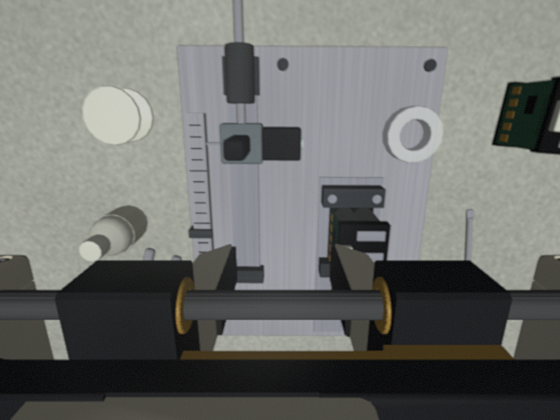

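The pack is clamped: square, y about -0.4 mm relative to the fixed jaw, and pushed against it. The green board edge at (333,230) faces the reader. The reader post is at (237,147) and the clip at (200,233). Next is the reader.

arm_command --targets '[[[0.0254, -0.0181, 0, 0, 0, 0.0053], [0.0254, -0.0181, 0, 0, 0, 0], [0, 0, 0.04, 0, 0, 0], [0, 0, 0.04, 0, 0, 0], [0, 0, 0.022, 0, 0, 0], [0, 0, 0.012, 0, 0, 0], [0, 0, 0, 0, 0, 0], [0, 0, 0, 0, 0, 0]]]'

```text
clock: 21.1
position: [0.652, -0.0416, 0.0615]
ee_rot: [3.14, -0.081, 0.003]
force: [0.6, -0.2, 0.3]
width: 0.545
gripper_force: 0.0
```

arm_command --targets '[[[0, 0, 0, 0, 0, 0], [0, 0, 0, 0, 0, 0], [0, 0, 0, 0, 0, 0], [0, 0, 0, 0, 0, 0], [0, 0, 0, 0, 0, 0], [0, 0, 0, 0, 0, 0]]]' --jaw 0.0 --newtons 55

```text
clock: 21.85
position: [0.6517, -0.0369, 0.0604]
ee_rot: [-3.135, 0.075, 0.001]
force: [-1.1, 10.9, 6.8]
width: 0.173
gripper_force: 55.0
```

arm_command --targets '[[[0, -0.004, 0, 0, 0, 0], [-0.006, 0, 0, 0, 0, 0], [-0.012, 0, 0, 0, 0, 0], [-0.014, 0, 0, 0, 0, 0], [-0.014, 0, 0, 0, 0, 0], [-0.014, 0, 0, 0, 0, 0], [-0.012, 0, 0, 0, 0, 0], [-0.008, 0, 0, 0, 0, 0], [0, 0, 0, 0, 0, 0], [0, 0, 0, 0, 0, 0]]]'

```text
clock: 23.1
position: [0.5731, -0.0332, 0.0604]
ee_rot: [3.14, -0.08, 0.005]
force: [8.9, -1.5, -7.6]
width: 0.171
gripper_force: 55.0
```

```bash
python3 - <<'E'
from h import *
F=(.565,-.1332,-.0443)
s=arm.observe(); print(fix(s['position'],F),s['force'],s['gripper_force'])
shot('wrist','w5');shot('side','s5')
a=cv2.imread('pics/w5.png');b=cv2.imread('pics/s5.png')[180:270,220:350]
b=cv2.resize(b,(520,360),interpolation=2)
c=np.zeros((420,560,3),np.uint8);c[:]=a
c=cv2.resize(a[:,100:400],(280,392))
o=np.zeros((392,800,3),np.uint8);o[:,:280]=c;o[:360,280:]=b;cv2.imwrite('pics/c5.png',o)
E
```

```text
[  3.64010413 100.27169754  60.42436208] [ 8.8781104  -1.53709861 -7.57715644] 54.99611556529999
```

View pics/c5.png

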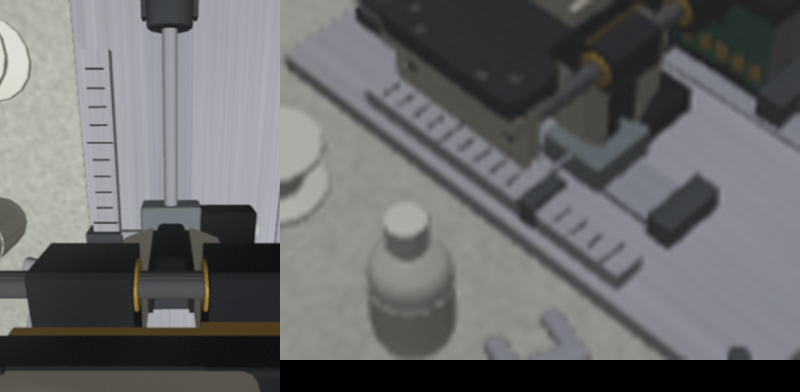

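The side crop (right half) shows the pointer tip at (548,178), just on the far side of the clip, which spans (525,210) to (562,180). The clip's near edge is its lower-right edge. I'll measure from the depth maps.

```bash
python3 - <<'E'
from h import *
F=(.565,-.1332,-.0443)
for f in('s5','side0'):
    Wf=fix(pts(f),F)
    def med(lo,hi,b,n):
        m=(Wf[...,2]>lo)&(Wf[...,2]<hi)&(Wf[...,0]>b[0])&(Wf[...,0]<b[1])&(Wf[...,1]>b[2])&(Wf[...,1]<b[3])
        p=Wf[m]
        if len(p): print(f,n,len(p),p.min(0).round(1),p.max(0).round(1),np.median(p,0).round(1))
    med(28,38,(-20,30,126,152),'clip');med(24,34,(-5,30,119.5,128),'ptr');med(24,34,(75,95,119.5,128),'ptr0')
    d=np.load(f'pics/{f}.npz')
    if f=='s5':
        for v in range(219,228): print(v,[tuple(Wf[v,u].round(0).astype(int)) for u in range(283,295)])
# project fixture points into side image: predicted pixel of clip edge and pointer for F
d=np.load('pics/s5.npz');r=R.from_rotvec(d['rotation']).as_matrix()
def proj(p):
    w=np.r_[unfix(p,F),p[2]/1000];c=r.T@(w-d['xyz']);return (c[:2]/c[2]*d['fx']+[d['cx'],d['cy']]).round(1)
for n,p in dict(ptr6=(6,130,29),ptr8=(8,130,29),ptr4=(4,130,29),near1=(-2.1,129,32),near2=(-2.1,151,32),far1=(5.9,129,32),far2=(5.9,151,32)).items(): print(n,proj(p))
b=cv2.imread('pics/s5.png')[212:242,270:310];cv2.imwrite('pics/c6.png',cv2.resize(b,(800,600),interpolation=2))
E
```

```text
s5 clip 56 [ -4.  126.2  28.1] [  6.2 151.9  33.7] [  1.  140.7  30.9]
s5 ptr 16 [ -4.3 119.5  26.1] [ 18.3 127.1  32.3] [  6.4 120.1  31.3]
219 [(np.int64(-32), np.int64(183), np.int64(113)), (np.int64(-33), np.int64(182), np.int64(113)), (np.int64(26), np.int64(117), np.int64(13)), (np.int64(25), np.int64(115), np.int64(13)), (np.int64(18), np.int64(119), np.int64(21)), (np.int64(16), np.int64(119), np.int64(22)), (np.int64(14), np.int64(119), np.int64(24)), (np.int64(11), np.int64(119), np.int64(27)), (np.int64(7), np.int64(121), np.int64(31)), (np.int64(6), np.int64(120), np.int64(32)), (np.int64(4), np.int64(119), np.int64(33)), (np.int64(2), np.int64(119), np.int64(34))]
220 [(np.int64(-33), np.int64(184), np.int64(112)), (np.int64(-33), np.int64(182), np.int64(111)), (np.int64(24), np.int64(119), np.int64(13)), (np.int64(23), np.int64(117), np.int64(12)), (np.int64(22), np.int64(115), np.int64(12)), (np.int64(16), np.int64(119), np.int64(20)), (np.int64(13), np.int64(120), np.int64(23)), (np.int64(6), np.int64(124), np.int64(32)), (np.int64(5), np.int64(123), np.int64(32)), (n
[... 3481 characters left out ...]
), np.int64(32)), (np.int64(1), np.int64(140), np.int64(31)), (np.int64(-1), np.int64(140), np.int64(32)), (np.int64(-2), np.int64(138), np.int64(31)), (np.int64(-3), np.int64(137), np.int64(32)), (np.int64(-2), np.int64(134), np.int64(28)), (np.int64(5), np.int64(123), np.int64(13)), (np.int64(3), np.int64(122), np.int64(14)), (np.int64(3), np.int64(120), np.int64(12)), (np.int64(0), np.int64(119), np.int64(13))]
side0 clip 52 [ -4.3 130.8  28. ] [  6.  151.7  33.5] [  0.2 141.3  30.7]
side0 ptr0 14 [ 80.1 119.7  24.4] [ 93.7 127.6  32.7] [ 84.  122.4  30.1]
ptr6 [287.9 222.9]
ptr8 [287.1 222.4]
ptr4 [288.8 223.5]
near1 [291.7 223.9]
near2 [283.1 230.8]
far1 [288.4 221.6]
far2 [279.8 228.4]
```

View pics/c6.png

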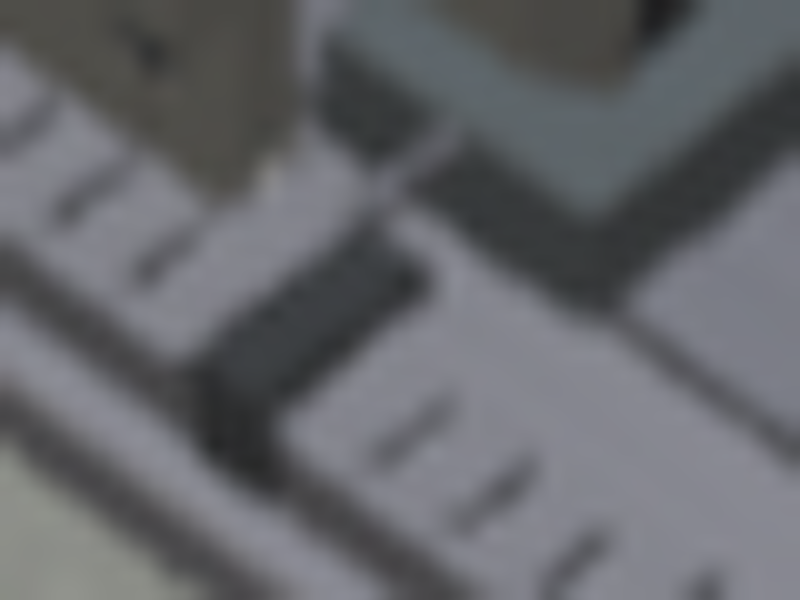

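arm_command --targets '[[[-0.004, 0, 0, 0, 0, 0], [-0.004, 0, 0, 0, 0, 0], [0, 0, 0, 0, 0, 0], [0, 0, 0, 0, 0, 0]]]'

```text
clock: 23.7
position: [0.5653, -0.0329, 0.0604]
ee_rot: [3.14, -0.08, 0.006]
force: [9.5, -1.2, -8.5]
width: 0.173
gripper_force: 55.0
```

```bash
python3 - <<'E'
from h import *
F=(.565,-.1332,-.0443)
s=arm.observe(); print(fix(s['position'],F),s['force'],s['gripper_force'])
ims=[]
for k in range(6): ims.append(shot('side','s7')['pixels'].astype(float))
m=np.mean(ims,0).astype(np.uint8)[:,:,::-1]
b=m[212:242,275:315];cv2.imwrite('pics/c7.png',cv2.resize(b,(800,600),interpolation=2))
shot('wrist','w7')
Wf=fix(pts('w7'),F)
def med(lo,hi,b,n):
    q=(Wf[...,2]>lo)&(Wf[...,2]<hi)&(Wf[...,0]>b[0])&(Wf[...,0]<b[1])&(Wf[...,1]>b[2])&(Wf[...,1]<b[3])
    p=Wf[q]
    if len(p): print(n,len(p),p.min(0).round(1),p.max(0).round(1),np.median(p,0).round(1))
med(22,36,(-40,40,70,118),'carriage');med(22,36,(-40,40,120,152),'clip/ptr')
E
```

```text
[ -4.16383668 100.2578575   60.43006921] [ 9.50914228 -1.15158813 -8.53674263] 54.99489426612854
carriage 2975 [-6.6 70.  22.1] [ 40.  118.   35.9] [12.2 97.  32.1]
clip/ptr 1259 [-11.  120.1  22. ] [ 40.  151.9  31.7] [  4.7 139.6  27.8]
```

View pics/c7.png

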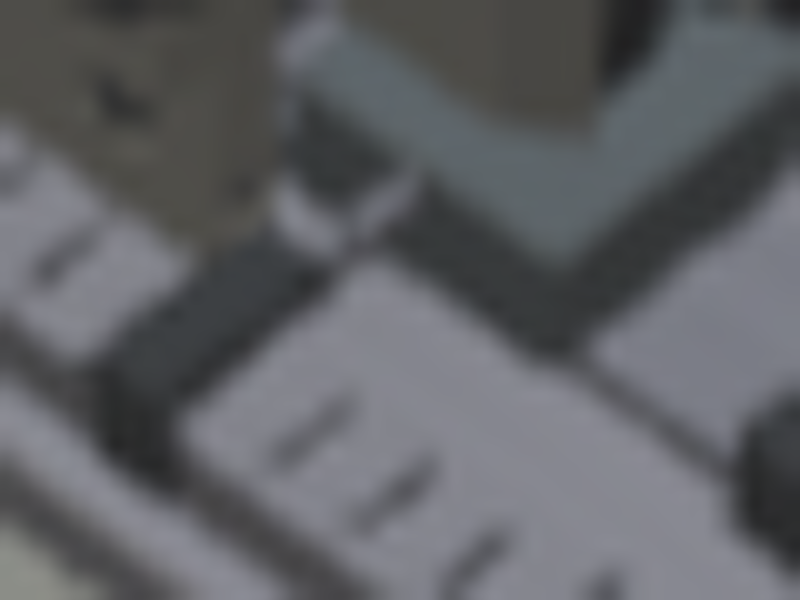

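The pointer, (410,185) to (345,238), is now close to the clip's near edge. As a precise check I'll compare the far edges of the carriage (p+17) and the clip (m+8) in the wrist view.

```bash
python3 - <<'E'
from h import *
F=(.565,-.1332,-.0443)
a=cv2.imread('pics/w7.png')[195:270,180:280];cv2.imwrite('pics/c8.png',cv2.resize(a,(800,600),interpolation=2))
d=np.load('pics/w7.npz');M=R.from_rotvec(d['r']).as_matrix();T=d['T_tool_cam']
def back(u,v,z):
    r=M@T[:3,:3]@np.array([(u-d['cx'])/d['fx'],(v-d['cy'])/d['fy'],1]);o=M@T[:3,3]+d['p']
    return fix(o+r*(z/1000-o[2])/r[2],F)
g=d['pixels'].astype(float).mean(2)
print('mm per px',back(220,231,32)[0]-back(220,232,32)[0])
Wf=fix(pts('w7'),F)
def edge(u,y,v0,v1,z):
    c=np.diff(g[v0:v1,u]);k=np.argmax(np.abs(c)); w=np.abs(c[max(k-1,0):k+2]);v=v0+.5+(np.arange(max(k-1,0),k+2)*w).sum()/w.sum()
    return v,back(u,v,z)
for u in range(182,260,3):
    v,p=edge(u,0,205,245,32); print(u,round(v,2),p.round(1),round(c,0) if (c:=g[int(v)-2,u]) else '',g[int(v)+2,u].round(0))
E
```

```text
mm per px 0.5872348521837463
182 235.42 [  8.2 155.1  32. ] 167.0 179.0
185 235.69 [  8.  153.5  32. ] 175.0 182.0
188 208.4 [ 23.8 150.4  32. ] 174.0 185.0
191 236.52 [  7.5 150.2  32. ] 176.0 93.0
194 232.63 [  9.8 148.4  32. ] 164.0 70.0
197 229.35 [ 11.7 146.6  32. ] 178.0 50.0
200 235.22 [  8.2 145.2  32. ] 173.0 53.0
203 210.6 [ 22.5 142.4  32. ] 160.0 171.0
206 208.38 [ 23.7 140.7  32. ] 169.0 94.0
209 208.4 [ 23.7 139.1  32. ] 169.0 93.0
212 208.37 [ 23.7 137.5  32. ] 171.0 92.0
215 208.39 [ 23.7 135.9  32. ] 174.0 95.0
218 224.68 [ 14.3 134.9  32. ] 172.0 71.0
221 224.65 [ 14.3 133.2  32. ] 169.0 71.0
224 224.57 [ 14.4 131.6  32. ] 168.0 83.0
227 235.1 [  8.2 130.3  32. ] 99.0 52.0
230 234.82 [  8.4 128.6  32. ] 163.0 101.0
233 242.46 [  3.8 127.2  32. ] 176.0 176.0
236 220.43 [ 16.7 124.9  32. ] 173.0 173.0
239 209.3 [ 23. 123.  32.] 175.0 176.0
242 219.39 [ 17.3 121.6  32. ] 170.0 170.0
245 219.31 [ 17.3 120.   32. ] 167.0 169.0Traceback (most recent call last):
  File "<stdin>", line 15, in <module>
  File "<stdin>", line 12, in edge
ValueError: operands could not be broadcast together with shapes (3,) (2,)
```

View pics/c8.png

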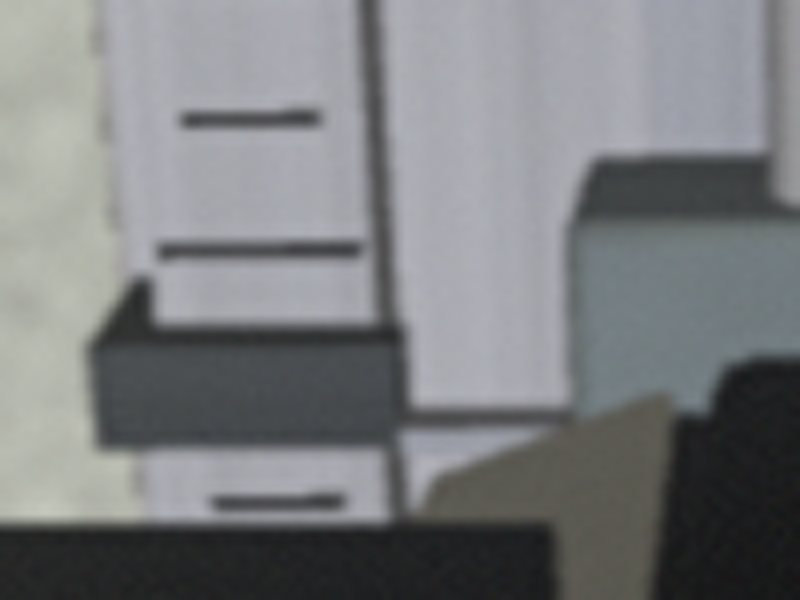

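The crop shows the pointer line at (490,418), the clip's near edge at v≈446 (u 250) and its far top edge at v≈340. I'll back-project these.

```bash
cat >> h.py <<'E'
def backer(f,F):
    d=np.load(f'pics/{f}.npz');M=R.from_rotvec(d['r']).as_matrix();T=d['T_tool_cam']
    def back(u,v,z):
        r=M@T[:3,:3]@np.array([(u-d['cx'])/d['fx'],(v-d['cy'])/d['fy'],1]);o=M@T[:3,3]+d['p']
        return fix(o+r*(z/1000-o[2])/r[2],F)
    return back,d['pixels'].astype(float).mean(2)
E
python3 - <<'E'
from h import *
F=(.565,-.1332,-.0443)
b,g=backer('w7',F)
print(g[240:254,240].astype(int),g[232:256,212].astype(int))
def cen(u,lo,hi):  # dark line centre
    w=np.clip(168-g[lo:hi,u],0,None);return (np.arange(lo,hi)*w).sum()/w.sum()
def half(u,lo,hi): # dark->bright crossing
    c=np.diff(g[lo:hi,u]).clip(0);return lo+.5+(np.arange(len(c))*c).sum()/c.sum()
for u in(235,238,241,244,247): print('ptr',u,v:=cen(u,243,250),b(u,v,29)[:2].round(2),b(u,v,30)[0].round(2))
for u in(200,206,212,218,224): print('near',u,v:=half(u,245,253),b(u,v,32)[:2].round(2))
for u in(206,212,218): print('far',u,b(u,237,32)[:2].round(2))
E
```

```text
[175 176 176 177 176 153  98  80 118 155 160 152 114  88] [167 172 164 120  64  48  66  76  77  78  77  76  74  73  72  74  72  71
  89 140 168 170 169 172]
ptr 235 246.9794608472401 [ -0.25 126.71] 0.19
ptr 238 246.93306559571624 [ -0.23 125.01] 0.21
ptr 241 246.88045007032352 [ -0.21 123.3 ] 0.22
ptr 244 246.875173370319 [ -0.22 121.6 ] 0.21
ptr 247 247.14351320321472 [ -0.4 119.9] 0.04
near 200 250.59 [ -0.97 145.93]
near 206 250.58802816901408 [ -1.   142.57]
near 212 250.5 [ -0.97 139.21]
near 218 250.5401337792642 [ -1.02 135.85]
near 224 250.5531914893617 [ -1.06 132.49]
far 206 [  7.17 141.96]
far 212 [  7.14 138.64]
far 218 [  7.12 135.33]
```

The pointer is about 0.9 mm short, so I'll pull it that much further.

arm_command --targets '[[[-0.0009, 0, 0, 0, 0, 0], [0, 0, 0, 0, 0, 0], [0, 0, 0, 0, 0, 0], [0, 0, 0, 0, 0, 0]]]'

```text
clock: 24.55
position: [0.5645, -0.0328, 0.0604]
ee_rot: [3.14, -0.08, 0.006]
force: [10.9, -1.3, -7.2]
width: 0.173
gripper_force: 55.0
```

```bash
python3 - <<'E'
from h import *
F=(.565,-.1332,-.0443)
shot('wrist','w9');b,g=backer('w9',F)
def cen(u,lo,hi):
    w=np.clip(168-g[lo:hi,u],0,None);return (np.arange(lo,hi)*w).sum()/w.sum()
def half(u,lo,hi):
    c=np.diff(g[lo:hi,u]).clip(0);return lo+.5+(np.arange(len(c))*c).sum()/c.sum()
print(g[240:254,238].astype(int),g[232:256,212].astype(int))
for u in(235,238,241): print('ptr',v:=cen(u,243,251),b(u,v,29)[:2].round(2))
for u in(206,212,218): 
    k=245+int(np.argmax(np.diff(g[245:256,u])));v=half(u,k-2,k+4);print('near',v,b(u,v,32)[:2].round(2))
s=arm.observe();print(fix(s['position'],F),s['force'],s['gripper_force'])
# pack check from side camera
shot('top','t9');Wf=fix(pts('t9'),F);q=(Wf[...,2]>68)&(Wf[...,2]<78)&(abs(Wf[...,0])<40)&(abs(Wf[...,1])<35)
print(q.sum(),cv2.minAreaRect(Wf[q][:,:2].astype(np.float32)) if q.sum()>5 else '')
E
```

```text
[174 173 175 176 173 150  96  77 113 150 159 159 147 109] [172 163 104  53  54  71  75  76  77  79  75  75  72  71  71  71  68  96
 158 171 170 170 167 131]
ptr 247.0506798516687 [ -1.12 126.7 ]
ptr 247.03329065300898 [ -1.12 125.  ]
ptr 246.96598639455783 [ -1.09 123.29]
near 249.35016286644952 [ -1.07 142.5 ]
near 249.3640776699029 [ -1.11 139.15]
near 249.33386581469648 [ -1.11 135.8 ]
[ -4.93574549 100.27748721  60.43206762] [ 9.83266135  0.62405373 -7.48941324] 54.99410927295685
72 ((-15.34615707397461, -14.98521614074707), (7.232515335083008, 25.583192825317383), 89.04462432861328)
```

Pointer at -1.11 mm and mark at -1.10 mm, so they are level, with the grip holding. Handing in.

```bash
python3 -c "
from cell import arm
print(arm.sign_off())"
```

```text
the job is handed in; nothing more can be done
None
```

The job is handed in, with no verdict shown: the pack is turned with its board to the reader and clamped square and centred (within about 0.5 mm), and the arm is holding the reader with its pointer level with the mark (within about 0.5 mm).

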